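# Warm a mug: clear the hot plate, set the mug on it, turn the heat wheel to the green tab

## Task

The mug warmer is to be used: lift the red match box off its hot plate and lay it on the wooden worktop beside the warmer, then stand the cream mug upright in the middle of the hot plate, set down gently and not dropped. Turn the black heat wheel until the red pointer on its rim lines up with the green setting tab on the scale behind it; keep the mug upright all the time and leave the other things on the worktop where they are.

Things in the scene. Friction and masses are not known exactly. Their poses are not given: they have to be found in the camera images.
- warmer: white mug warmer, fixed to the worktop, its place and yaw vary. Origin at the centre of its underside; x points roughly away from the robot, y to the left. 130 mm in x, 255 mm in y. The left part with the hot plate is 30 mm high; the right part (from 3 mm right of the origin) is the control tower, 60 mm high, with the wheel on top
- hot_plate (a point): centre of the top face of the warmer's dark round hot plate (108 mm diameter, top 36 mm above the worktop), 62.5 mm to the left (y) of the warmer's origin; axes as the warmer's. The tower's wall rises 65 mm to the right of this point
- wheel_grip (a point): point on the vertical axis of the heat wheel, half-way up its round black finger grip: 48 mm diameter, 75 to 112 mm above the worktop; this point is 94 mm above it and 127.5 mm to the right of hot_plate (warmer's -y). Below the grip is the wheel's skirt, a 92 mm disc whose top is 75 mm above the worktop. x points from the axis to the pointer
- wheel (a joint): turn of the heat wheel, rad: 0 when the red pointer points straight along the warmer's x (to the far side), growing anticlockwise seen from above; stops at -1.7 and 1.7; starts between 1.0 and 1.5; turns stiffly (about 0.06 N m) and stays where it is left
- pointer (a point): tip of the red pointer line at the upper edge of the wheel's skirt, 46 mm from the wheel's axis, 75 mm above the worktop
- set_mark (a point): where the pointer tip must stand: the point just inside the green setting tab, 46 mm from the wheel's axis, 75 mm above the worktop. x points from the wheel's axis out through the tab, which stands fixed on the grey scale 51 to 58 mm from the axis, 6 mm wide and 16 mm high, on the far half at another angle each time (-0.7 to 0.4 rad, counted as joint wheel)
- match_box_centre (a point): centre of the red and cream match box, 48 mm (its x) by 61 mm (its y) by 15 mm (z), 40 g, lying flat on the hot plate; it can be pinched across its 48 mm. The worktop to the left of the warmer, between the mug and the tea tin behind it, is free
- mug_centre (a point): centre, half-way up on the axis of the round cup, of the cream mug: 86 mm diameter, 88 mm high (this point 44 mm above its foot), open at the top, about 0.22 kg, standing on the worktop. z is the mug's axis; the handle lies on the -y side; foot about 68 mm diameter
- mug_handle (a point): point in the middle of the upright outer part of the mug's handle: 70 mm from the cup's axis along the mug's -y, 58 mm above its foot. There the handle is 12 mm wide (along the mug's x), 16 mm deep (y) and its upright part runs from 32 to 82 mm above the foot; it can be pinched from above along the mug's x
- jam_jar: bystander: red jam jar with a light lid, 69 mm diameter, 99 mm high, at the back; origin under its centre
- tea_tin: bystander: brown card-like tea tin, 60x78x61 mm, at the back left; origin under its centre. A wall shelf overhangs the back of the worktop, 0.63 m above it, from x = 0.58 m on: keep the arm below it
- biscuit_pack: bystander: green biscuit packet, 45x120x11 mm, lying flat at the front left edge; origin under its centre
Mind the look-alikes: they are no part of the job. What is shaped like the part that bears match_box_centre but turquoise is not meant.

How it is judged:
By the outcome, as a careful person would: the job done as asked, in the order asked, and still so for the second after the job is handed in, with the robot touching nothing.
It also fails if it takes over 69 s, if anything falls off the work surface, if the arm or the gripper's body presses on something with over 40 N, if the wrist force passes 120 N, or if a joint passes its speed limit or range.

## Robot

A 7-joint arm with a two-finger parallel gripper is mounted at the origin on a cart in front of the work surface, level with it; the furniture and walls round the work are solid. World frame = base frame: x ahead of the robot, y to its left, z up, the work surface at z = 0. Lengths are in m, angles in rad, forces in N, time in s.
With the tool pointing down it reaches from about 0.425 to 0.825 m from the base axis. Payload 3.6 kg.
Tool frame: the origin (TCP) lies midway between the tips of the shut fingers; the grasp point (between the pads) lies 19 mm behind it; z points along the fingers, y is the direction in which the jaws open and shut (so a half turn about z gives the same grasp; the last joint's range is limited). The gripper opens to 93 mm and grips with 3 to 60 N. Pads are 15 mm wide; open, the fingers measure 128 mm over their backs; the gripper's body (75 mm by 188 mm) begins 65 mm behind the grasp point.
Start: joints at [-1.236, 0.615, -0.013, 1.423, 0.008, 1.103, -0.04], TCP at [0.23, 0.608, 0.219] pointing down, gripper open.
Joint ranges: [-3.12, 3.12], [-0.3, 2.06], [-1.34, 1.32], [0.26, 2.42], [-1.36, 4.5], [0.01, 1.98], [-2.84, 2.84]. Speed limits (rad/s): [2.79, 2.79, 3.14, 3.14, 3.14, 3.14, 3.14].

## Interface

Orientations are given as a rotation vector (axis times angle).
In Python, from cell import r gives the robot as it stands.
- The arm moves only by the shell command python3 -m jog 'ROWS' [FORCE]. ROWS is JSON, one flat list of numbers, 7 for each row, row after row: the turn, a rotation vector about the tool's x, y, z in degrees, then the shift along the tool's x, y, z in m, then the opening, from 0 (shut) to 1 (fully open). In form: [wx, wy, wz, x, y, z, jaw, wx, wy, wz, x, y, z, jaw, ...]. A call has exactly 8 rows; each row is the pose to reach, as a shift and turn from the pose commanded when the call began, along the tool's axes at that moment; what a row does not reach only later rows make up. A row lasts 1/8 s, in which the tool goes at most 62.5 mm and 10.7 degrees, less where a joint would pass 70% of its speed; a pose out of reach is approached as far as the arm can. A call with a gripper value outside its range is refused whole. The fingers move at their own pace and stop on an object; FORCE is the grip in N (left out, the last holds). Time passes only in rows, so rows that repeat a pose let the fingers close, or fill a call up. It gives the time, the measured TCP pose, the force and the opening at its end, in the units of the state.
- r.get_obs(): the state, without advancing time (a new reading comes with each control period).
- r.snapshot(name): name is "scene" or "side" or "wrist"; returns the picture (400x640x3 uint8, red, green, blue); there is no depth.
- r.camera_params(name): a dict with "camera_matrix" (3x3 intrinsics, pixels), "cam_to_world" (4x4, takes a point from camera to world coordinates). Camera axes: x right, y up, looking along -z (the intrinsics and any distortion apply to the point x, -y, -z); pixel columns grow to the right and rows downward; lengths in m; the calibration is good to about 2 mm. A picture is of the moment at which its call begins: read the wrist's pose just before it. camera_params takes no time and is no camera call; for the wrist camera it gives the pose at the moment of the call.
- r.close_job(): hands the job in, once; it reports no verdict.
The state is a dict: "clock": time; "joint_positions": joint angles; "dq": joint speeds; "tau": joint torques, N m; "eef_pos": TCP position; "ee_rot": TCP orientation; "contact_force": force on the tool from outside, world axes, zero at the start; "torque": the same for the moment, N m; "width": opening from 0.0 (shut) to 1.0 (fully open).
Only numpy, scipy, OpenCV 4.12 (cv2) and the standard library are available. Lean on these libraries where they do the work, as an engineer would, in place of code of your own. Each camera call takes 0.05 s, during which the arm holds its last target.

## Working session

There is one attempt and no reset: what is moved stays moved. The work goes in short steps, Python scripts to look and compute and a shell command to move; the robot and the scene stay as the last step left them, time stands still between calls to the robot, and variables do not carry over. Pictures are saved under pics/ and viewed, and the job is handed in when it is done.

```bash
mkdir -p pics; ls; python3 - <<'E'
from cell import r
import cv2
o=r.get_obs()
for k,v in o.items(): print(k,v)
for n in ["scene","side","wrist"]:
    p=r.camera_params(n); print(n,p)
    cv2.imwrite(f"pics/{n}0.png",r.snapshot(n)[:,:,::-1])
E
```

```text
pics
clock 0.0
joint_positions [-1.23552495  0.61592339 -0.01264363  1.42485323  0.00808726  1.10336326
 -0.04040767]
dq [-0.00073662  0.00166629 -0.00031429  0.00073116 -0.00052202  0.001444
 -0.00013568]
tau [ 3.08804347e-04 -4.58934259e+01  2.09235577e-01 -1.65742475e+01
 -6.11305120e-02  2.05157034e-02  2.30997830e-04]
eef_pos [0.22975848 0.60722228 0.21749349]
ee_rot [-0.56497939 -3.08992071  0.00386093]
contact_force [-0.21541752  0.14271052 -0.06462381]
torque [-0.01758375 -0.01434021  0.02603641]
width 0.9999477880515613
scene {'camera_matrix': array([[436.24797848,   0.        , 315.87785805],
       [  0.        , 436.24797848, 193.86374513],
       [  0.        ,   0.        ,   1.        ]]), 'cam_to_world': array([[ 0.44935447,  0.69628827, -0.55969921,  0.06532617],
       [-0.89332003,  0.35564511, -0.27476514, -0.26340498],
       [ 0.00773855,  0.62345746,  0.78181898,  0.83235656],
       [ 0.        ,  0.        ,  0.        ,  1.        ]])}
side {'camera_matrix': array([[439.34276989,   0.        , 323.80866956],
       [  0.        , 439.34276989, 196.14195081],
       [  0.        ,   0.        ,   1.        ]]), 'cam_to_world': array([[ 0.97353278,  0.08463146, -0.21230033,  0.41423255],
       [-0.22849328,  0.38062979, -0.89605345, -0.78137837],
       [ 0.00497352,  0.92084661,  0.3898933 ,  0.44476116],
       [ 0.        ,  0.        ,  0.        ,  1.        ]])}
wrist {'camera_matrix': array([[328.49215687,   0.        , 318.37883777],
       [  0.        , 328.49215687, 198.40706771],
       [  0.        ,   0.        ,   1.        ]]), 'cam_to_world': array([[ 0.35363059, -0.8967929 , -0.26590956,  0.15530723],
       [ 0.93538207,  0.33830823,  0.10299477,  0.63580336],
       [-0.00240558, -0.28514914,  0.95848014,  0.38376997],
       [ 0.        ,  0.        ,  0.        ,  1.        ]])}
```

View pics/scene0.png

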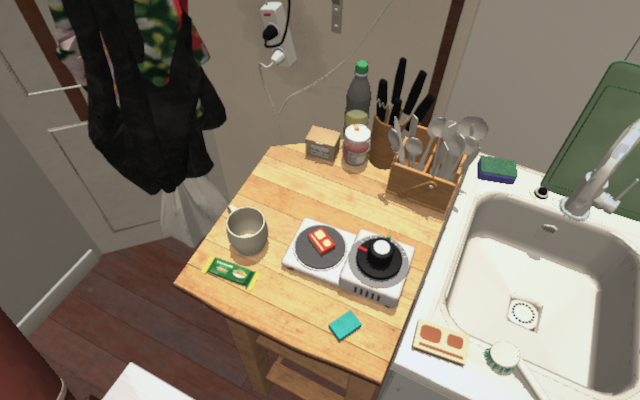

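View pics/side0.png

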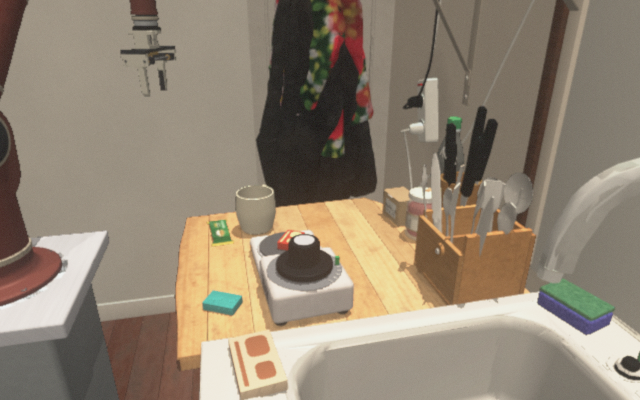

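View pics/wrist0.png

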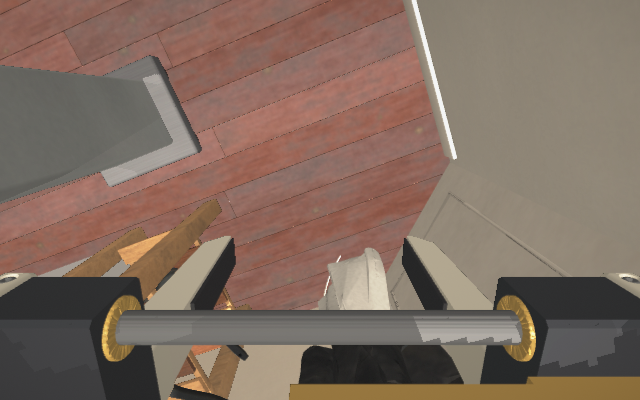

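The scene view shows the mug at about (247,231) with its handle to the upper left, the red box at (321,240), the wheel at (380,255) and the turquoise look-alike at (345,326). I'll enlarge these.

```bash
python3 - <<'E'
import cv2
a=cv2.imread("pics/scene0.png")
cv2.imwrite("pics/c1.png",cv2.resize(a[205:315,270:430],None,fx=5,fy=5,interpolation=cv2.INTER_CUBIC))
cv2.imwrite("pics/c2.png",cv2.resize(a[190:290,190:310],None,fx=6,fy=6,interpolation=cv2.INTER_CUBIC))
b=cv2.imread("pics/side0.png")
cv2.imwrite("pics/c3.png",cv2.resize(b[175:330,200:360],None,fx=5,fy=3.8709,interpolation=cv2.INTER_CUBIC) if 0 else cv2.resize(b[180:330,200:360],None,fx=4,fy=4,interpolation=cv2.INTER_CUBIC))
E
```

```text
(no output)
```

View pics/c1.png

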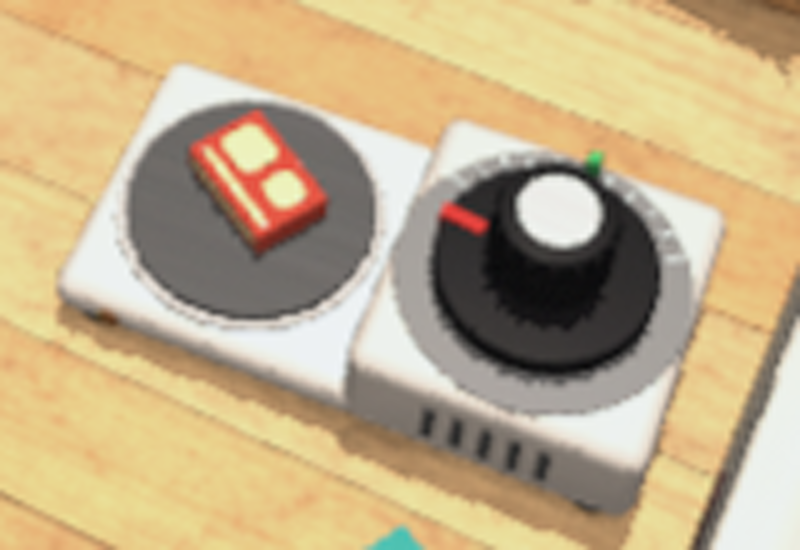

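View pics/c2.png

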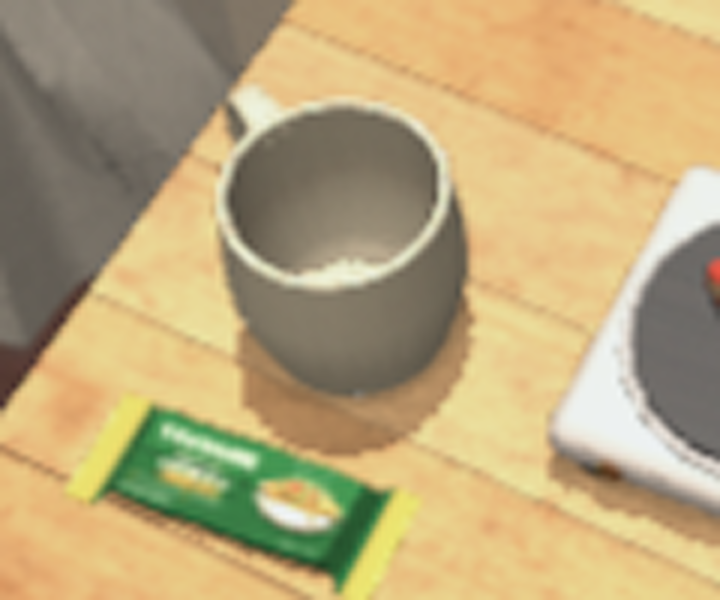

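View pics/c3.png

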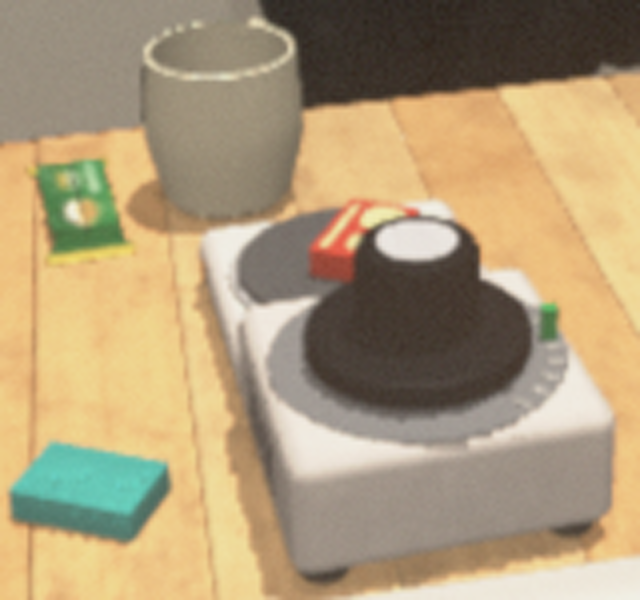

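```bash
cat > h.py <<'E'
import numpy as np, cv2
from scipy.spatial.transform import Rotation as R
from cell import r
def ray(n,uv,P=None):
    P=P or r.camera_params(n); K=P["camera_matrix"];T=P["cam_to_world"]
    d=T[:3,:3]@np.array([(uv[0]-K[0,2])/K[0,0],-(uv[1]-K[1,2])/K[1,1],-1]); return T[:3,3],d
def onz(n,uv,z,P=None):
    o,d=ray(n,uv,P); return o+d*(z-o[2])/d[2]
def tri(a,b):
    (o1,d1),(o2,d2)=a,b; d1=d1/np.linalg.norm(d1);d2=d2/np.linalg.norm(d2)
    s=np.linalg.lstsq(np.c_[d1,-d2],o2-o1,rcond=None)[0]; p,q=o1+s[0]*d1,o2+s[1]*d2
    return (p+q)/2,np.linalg.norm(p-q)
def proj(n,p,P=None):
    P=P or r.camera_params(n); K=P["camera_matrix"];T=P["cam_to_world"]
    c=T[:3,:3].T@(np.asarray(p)-T[:3,3]); return np.array([K[0,0]*c[0]/-c[2]+K[0,2],-K[1,1]*c[1]/-c[2]+K[1,2]])
def delta(pos,Rt,o=None):
    """shift in tool axes (m) and rotvec deg from current pose to (pos,Rt)"""
    o=o or r.get_obs(); R0=R.from_rotvec(o["ee_rot"])
    return np.round(R0.inv().apply(np.asarray(pos)-o["eef_pos"]),4), np.round((R0.inv()*Rt).as_rotvec(degrees=True),1)
def down(yaw): # tool z down, jaw axis (tool y) at heading yaw (rad) in world
    y=np.array([np.cos(yaw),np.sin(yaw),0]);z=np.array([0,0,-1.]);return R.from_matrix(np.c_[np.cross(y,z),y,z])
E
python3 - <<'E'
from h import *
np.set_printoptions(precision=4,suppress=True)
def c1(x,y):return ((x+.5)/5-.5+270,(y+.5)/5-.5+205)
def c2(x,y):return ((x+.5)/6-.5+190,(y+.5)/6-.5+190)
def c3(x,y):return ((x+.5)/4-.5+200,(y+.5)/4-.5+180)
S="scene"
B=[onz(S,c1(*p),.051) for p in [(190,150),(262,108),(328,195),(258,240)]]
print("box",np.array(B),np.mean(B,0))
for i in range(4):
    e=B[(i+1)%4]-B[i];print(np.linalg.norm(e),np.degrees(np.arctan2(e[1],e[0])))
# plate ellipse: back-project extremes
E=[onz(S,c1(*p),.036) for p in [(128,205),(378,215),(258,100),(250,320)]]
print("plate",np.array(E)); 
x=np.array(E)[:,:2];A=np.c_[2*x,np.ones(4)];s=np.linalg.lstsq(A,(x**2).sum(1),rcond=None)[0];print(s[:2],np.sqrt(s[2]+s[:2]@s[:2]))
w=onz(S,c1(558,210),.112);w2=onz("side",c3(417,241),.112);print("wheel",w,w2,tri(ray(S,c1(558,210)),ray("side",c3(417,241))))
p=onz(S,c1(443,210),.075);print("pointer",p)
for z,q in ((.077,(597,153)),(.061,(594,178))):print("tab",onz(S,c1(*q),z))
print("tab side",onz("side",c3(547,306),.077))
M=[onz(S,c2(*p),.088) for p in [(217,200),(452,200),(345,103),(330,290)]]
print("mug rim",np.array(M)); x=np.array(M)[:,:2];A=np.c_[2*x,np.ones(4)];s=np.linalg.lstsq(A,(x**2).sum(1),rcond=None)[0];print(s[:2],np.sqrt(s[2]+s[:2]@s[:2]))
print("handle",onz(S,c2(240,95),.082),onz(S,c2(255,105),.082))
E
```

```text
box [[ 0.5174 -0.023   0.051 ]
 [ 0.5508 -0.0408  0.051 ]
 [ 0.5238 -0.085   0.051 ]
 [ 0.4908 -0.0685  0.051 ]] [ 0.5207 -0.0543  0.051 ]
0.037802654281330395 -28.100879877582713
0.0518075851896654 -121.43317268017124
0.036851324644679676 153.31073036360914
0.05266768127569678 59.669623592202335
plate [[ 0.4893 -0.0077  0.036 ]
 [ 0.5332 -0.1048  0.036 ]
 [ 0.5631 -0.0331  0.036 ]
 [ 0.4635 -0.0786  0.036 ]]
[ 0.5131 -0.0554] 0.05405853242341994
wheel [ 0.5221 -0.1809  0.112 ] [ 0.5245 -0.1815  0.112 ] (array([ 0.5239, -0.1806,  0.1109]), np.float64(0.001927084276434683))
pointer [ 0.5244 -0.1351  0.075 ]
tab [ 0.5773 -0.1812  0.077 ]
tab [ 0.5759 -0.1828  0.061 ]
tab side [ 0.5773 -0.1838  0.077 ]
mug rim [[0.4447 0.1297 0.088 ]
 [0.4815 0.0576 0.088 ]
 [0.5002 0.1129 0.088 ]
 [0.4313 0.0752 0.088 ]]
[0.4653 0.0948] 0.039922084309872215
handle [0.4897 0.1513 0.082 ] [0.4884 0.144  0.082 ]
```

```bash
python3 - <<'E'
from h import *
o=r.get_obs(); M=R.from_rotvec(o["ee_rot"]).as_matrix();print(M.round(3)); print("jaw heading",np.degrees(np.arctan2(M[1,1],M[0,1])))
P=r.camera_params("wrist");print("cam in tool",M.T@(P["cam_to_world"][:3,3]-o["eef_pos"]), M.T@P["cam_to_world"][:3,:3])
for h in(-28,152):print(h,delta([0.521,-0.054,.2],down(np.radians(h))))
print("tin base",onz("scene",(323,158),0),onz("scene",(357,163),0),onz("scene",(282,205),0),onz("scene",(208,255),0.011),onz("scene",(255,275),.011))
E
```

```text
[[-0.935  0.354 -0.001]
 [ 0.354  0.935 -0.002]
 [-0.    -0.002 -1.   ]]
jaw heading 69.27583074157856
cam in tool [ 7.97831708e-02 -6.23616392e-05 -1.66191053e-01] [[ 2.48765723e-04  9.58499867e-01  2.85092869e-01]
 [ 9.99999967e-01 -2.57547553e-04 -6.68701289e-06]
 [ 6.70154698e-05  2.85092861e-01 -9.58499899e-01]]
-28 (array([-0.5063, -0.5155,  0.0188]), array([-0.1,  0.1, 97.3]))
152 (array([-0.5063, -0.5155,  0.0188]), array([ -0.1,  -0.1, -82.7]))
tin base [0.77670838 0.06639585 0.        ] [ 8.00933629e-01 -1.97688018e-02  1.11022302e-16] [0.59396259 0.08593304 0.        ] [0.39628249 0.15696392 0.011     ] [0.40113398 0.04114189 0.011     ]
```

```bash
python3 -m jog '[0,0,12,-0.06,-0.06,0,1, 0,0,24,-0.12,-0.125,0,1, 0,0,36,-0.19,-0.19,0,1, 0,0,48,-0.25,-0.26,0,1, 0,0,60,-0.32,-0.325,0,1, 0,0,72,-0.38,-0.39,0,1, 0,0,84,-0.445,-0.455,0,1, 0,0,97.3,-0.506,-0.515,0.018,1]'; python3 - <<'E'
from h import *
print(delta([0.521,-0.054,.2],down(np.radians(-28))))
E
```

```text
clock: 1.15
eef_pos: [0.4314, 0.1485, 0.215]
ee_rot: [2.525, 1.869, 0.002]
contact_force: [1.1, 0.6, -0.1]
width: 1.001
(array([-0.1675,  0.1449,  0.015 ]), array([ 0. , -0.1, 11. ]))
```

```bash
python3 -m jog '[0,0,4,-0.04,0.036,0.004,1, 0,0,8,-0.084,0.072,0.008,1, 0,0,11,-0.126,0.109,0.012,1, 0,0,11,-0.1675,0.145,0.015,1, 0,0,11,-0.1675,0.145,0.015,1, 0,0,11,-0.1675,0.145,0.015,1, 0,0,11,-0.1675,0.145,0.015,1, 0,0,11,-0.1675,0.145,0.015,1]'; python3 - <<'E'
from h import *
import pickle
P=r.camera_params("wrist");I=r.snapshot("wrist");pickle.dump(P,open("w1.pkl","wb"))
cv2.imwrite("pics/w1.png",I[:,:,::-1])
print(r.get_obs()["eef_pos"],delta([0.521,-0.054,.2],down(np.radians(-28))),r.get_obs()["joint_positions"])
E
```

```text
clock: 2.15
eef_pos: [0.5213, -0.0503, 0.1997]
ee_rot: [-2.685, -1.629, -0.0]
contact_force: [0.7, -0.4, -0.6]
width: 1.001
[ 0.52137599 -0.0505861   0.19979476] (array([-0.0032,  0.0012, -0.0002]), array([-0. , -0. ,  0.5])) [-0.28274917  0.47780787  0.50245244  1.82339981 -0.28445556  0.9122681
 -0.13233941]
```

View pics/w1.png

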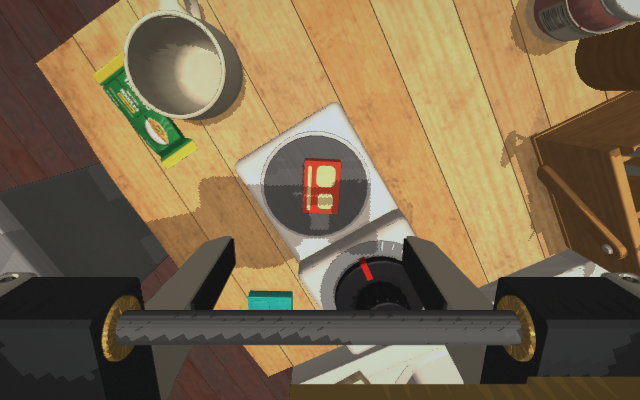

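```bash
python3 - <<'E'
import cv2
a=cv2.imread("pics/w1.png")
cv2.imwrite("pics/w1c.png",cv2.resize(a[120:320,230:430],None,fx=3,fy=3,interpolation=cv2.INTER_CUBIC))
cv2.imwrite("pics/w1m.png",cv2.resize(a[0:180,90:290],None,fx=3,fy=3,interpolation=cv2.INTER_CUBIC))
E
```

```text
(no output)
```

View pics/w1c.png

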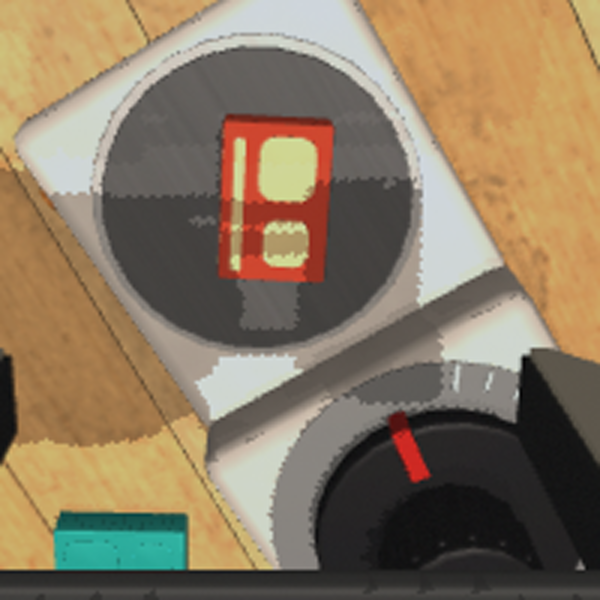

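View pics/w1m.png

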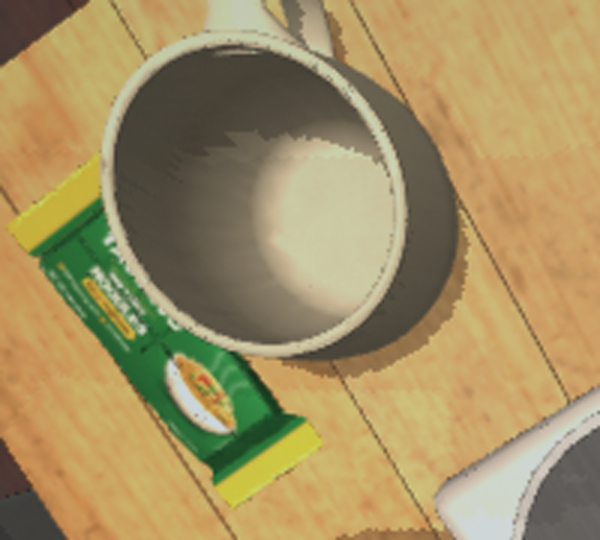

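```bash
python3 - <<'E'
from h import *
import pickle
np.set_printoptions(precision=4,suppress=True)
P=pickle.load(open("w1.pkl","rb"))
c=lambda x,y:((x+.5)/3-.5+230,(y+.5)/3-.5+120)
m=lambda x,y:((x+.5)/3-.5+90,(y+.5)/3-.5)
def circ(pts,z,f):
    x=np.array([onz("wrist",f(*p),z,P) for p in pts])[:,:2];A=np.c_[2*x,np.ones(len(x))];s=np.linalg.lstsq(A,(x**2).sum(1),rcond=None)[0];return s[:2],np.sqrt(s[2]+s[:2]@s[:2])
B=[onz("wrist",c(*p),.051,P) for p in [(222,122),(332,125),(322,282),(218,278)]]
print(np.mean(B,0))
for i in range(4):
    e=B[(i+1)%4]-B[i];print(np.linalg.norm(e),np.degrees(np.arctan2(e[1],e[0])))
print("plate",circ([(103,190),(415,195),(258,45),(258,347)],.036,c))
print("ptr",onz("wrist",c(397,415),.075,P))
print("mug",circ([(103,170),(403,205),(220,33),(275,355)],.088,m))
print("handle",onz("wrist",m(237,8),.082,P))
print(delta([*np.mean(B,0)[:2],.051],down(np.radians(-28))))
E
```

```text
[ 0.5217 -0.054   0.051 ]
0.03550012892495576 -29.046182948785408
0.053692024957173616 -120.01070065201107
0.03519887980803387 150.22824800167822
0.05324206382500266 60.308402930979696
plate (array([ 0.5156, -0.055 ]), np.float64(0.053922397157664365))
ptr [ 0.5275 -0.1301  0.075 ]
mug (array([0.4688, 0.0957]), np.float64(0.039352091135840574))
handle [0.4893 0.1374 0.082 ]
(array([-0.003 ,  0.0019,  0.1488]), array([-0. , -0. ,  0.5]))
```

```bash
python3 -m jog '[0,0,2,-0.003,0.0015,0.04,0.75, 0,0,2,-0.003,0.0015,0.08,0.75, 0,0,2,-0.003,0.0015,0.115,0.75, 0,0,2,-0.003,0.0015,0.14,0.75, 0,0,2,-0.003,0.0015,0.155,0.75, 0,0,2,-0.003,0.0015,0.1605,0.75, 0,0,2,-0.003,0.0015,0.1605,0.75, 0,0,2,-0.003,0.0015,0.1605,0.75]' 15; python3 - <<'E'
from h import *
cv2.imwrite("pics/side1.png",cv2.resize(r.snapshot("side")[160:330,180:400,::-1],None,fx=3,fy=3))
E
```

```text
clock: 3.2
eef_pos: [0.5221, -0.0554, 0.0401]
ee_rot: [2.715, 1.578, 0.002]
contact_force: [0.1, -0.8, 0.6]
width: 0.75
```

View pics/side1.png

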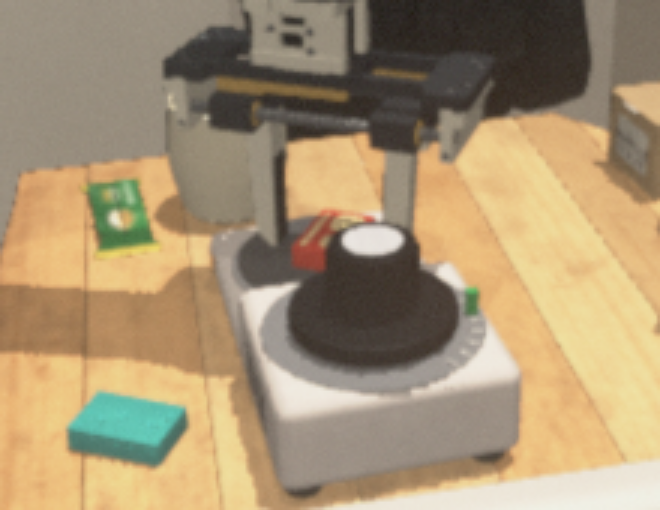

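The fingers straddle the box (about (335,240) in the crop), so I'll close and lift.

```bash
python3 -m jog '[0,0,0,0,0,0.0005,0.2, 0,0,0,0,0,0.0005,0.2, 0,0,0,0,0,0.0005,0.2, 0,0,0,0,0,0.0005,0.2, 0,0,0,0,0,0.0005,0.2, 0,0,0,0,0,-0.01,0.2, 0,0,0,0,0,-0.04,0.2, 0,0,0,0,0,-0.08,0.2]' 20; python3 - <<'E'
from h import *
cv2.imwrite("pics/side2.png",cv2.resize(r.snapshot("side")[120:330,180:400,::-1],None,fx=2.5,fy=2.5))
for h in (-28,-10,-65):
  print(delta([0.615,0.07,.14],down(np.radians(h))))
E
```

```text
clock: 4.25
eef_pos: [0.5208, -0.0552, 0.1199]
ee_rot: [-2.715, -1.578, 0.003]
contact_force: [0.9, 0.7, -0.4]
width: 0.383
(array([ 0.1546,  0.0163, -0.0141]), array([ 0.5, -0.2, -1.7]))
(array([ 0.1546,  0.0163, -0.0141]), array([  0.5,  -0.1, -19.7]))
(array([ 0.1546,  0.0163, -0.0141]), array([ 0.4, -0.3, 35.3]))
```

View pics/side2.png

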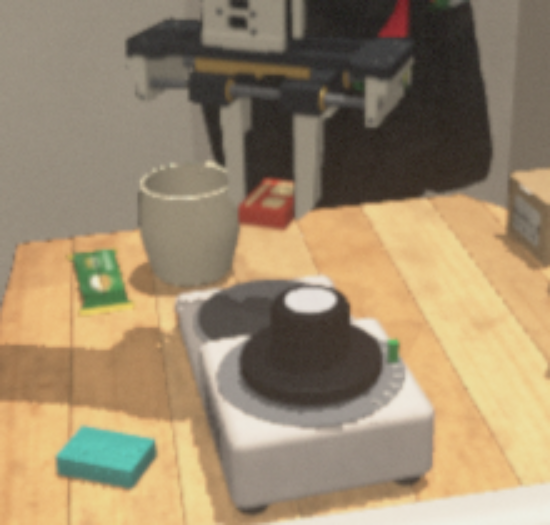

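```bash
python3 -m jog '[0,0,0,0.04,0.004,-0.01,0.2, 0,0,-1,0.09,0.009,-0.01,0.2, 0,0,-1.5,0.13,0.014,-0.008,0.2, 0,0,-1.5,0.154,0.016,0.01,0.2, 0,0,-1.5,0.154,0.016,0.05,0.2, 0,0,-1.5,0.154,0.016,0.09,0.2, 0,0,-1.5,0.154,0.016,0.1,0.2, 0,0,-1.5,0.154,0.016,0.1,0.2]'; python3 - <<'E'
from h import *
cv2.imwrite("pics/sc3.png",cv2.resize(r.snapshot("scene")[120:320,180:440,::-1],None,fx=3,fy=3))
E
```

```text
clock: 5.3
eef_pos: [0.6118, 0.0704, 0.0196]
ee_rot: [2.695, 1.614, -0.0]
contact_force: [0.6, 0.0, -0.5]
width: 0.381
```

View pics/sc3.png

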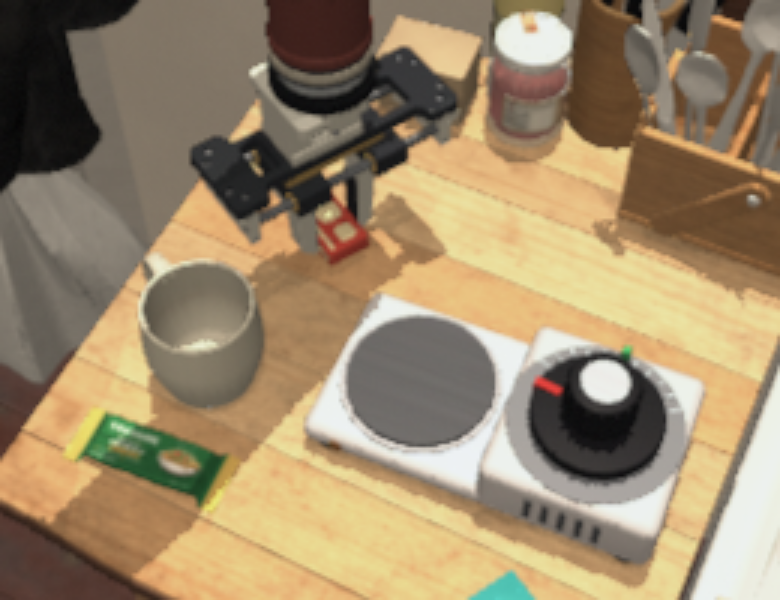

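The box is over clear worktop at crop (340,235), well away from the mug. I'll lower it the last 15 mm and release.

```bash
python3 -m jog '[0,0,0,0,0,0.006,0.2, 0,0,0,0,0,0.011,0.2, 0,0,0,0,0,0.0145,0.2, 0,0,0,0,0,0.0148,0.2, 0,0,0,0,0,0.0148,0.5, 0,0,0,0,0,0.0148,0.6, 0,0,0,0,0,0.0148,0.6, 0,0,0,0,0,0.0,0.6]'; python3 -m jog '[0,0,0,0,0,-0.05,0.6, 0,0,0,0,0,-0.1,0.6, 0,0,0,0,0,-0.14,0.6, 0,0,0,0.05,0,-0.15,0.6, 0,0,0,0.05,-0.04,-0.15,0.6, 0,0,0,0.05,-0.06,-0.15,0.6, 0,0,0,0.05,-0.06,-0.15,0.6, 0,0,0,0.05,-0.06,-0.15,0.6]';  python3 - <<'E'
from h import *
import pickle
pickle.dump(r.camera_params("wrist"),open("w2.pkl","wb"))
a=r.snapshot("wrist")[:,:,::-1];cv2.imwrite("pics/w2.png",a)
cv2.imwrite("pics/sc4.png",cv2.resize(r.snapshot("scene")[120:320,180:440,::-1],None,fx=3,fy=3))
E
```

```text
clock: 6.35
eef_pos: [0.6106, 0.0706, 0.0188]
ee_rot: [-2.694, -1.613, 0.004]
contact_force: [0.0, -0.4, 1.0]
width: 0.598
clock: 7.35
eef_pos: [0.5833, 0.1421, 0.17]
ee_rot: [2.695, 1.612, 0.002]
contact_force: [0.4, -0.7, -0.8]
width: 0.597
```

View pics/w2.png

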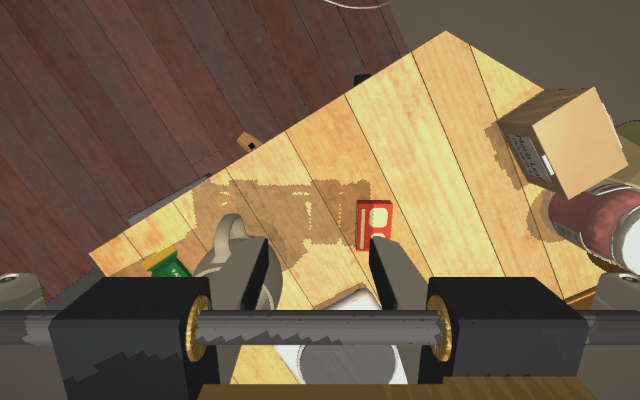

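View pics/sc4.png

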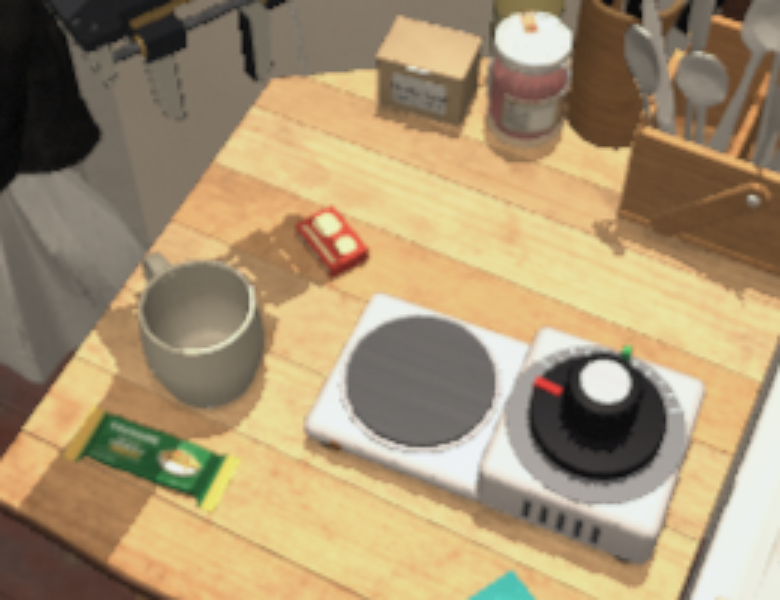

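```bash
python3 -m jog '[0,0,0,0,-0.03,0.0,0.6, 0,0,0,-0.01,-0.06,0.0,0.6, 0,0,0,-0.03,-0.08,0,0.6, 0,0,0,-0.03,-0.08,0,0.6, 0,0,0,-0.03,-0.08,0,0.6, 0,0,0,-0.03,-0.08,0,0.6, 0,0,0,-0.03,-0.08,0,0.6, 0,0,0,-0.03,-0.08,0,0.6]';  python3 - <<'E'
from h import *
import pickle
pickle.dump(r.camera_params("wrist"),open("w3.pkl","wb"))
a=r.snapshot("wrist")[:,:,::-1];cv2.imwrite("pics/w3.png",a)
cv2.imwrite("pics/w3c.png",cv2.resize(a[130:330,220:420],None,fx=3,fy=3,interpolation=cv2.INTER_CUBIC))
E
```

```text
clock: 8.45
eef_pos: [0.4979, 0.1543, 0.1691]
ee_rot: [2.695, 1.614, -0.0]
contact_force: [0.3, -0.5, -0.6]
width: 0.6
```

View pics/w3c.png

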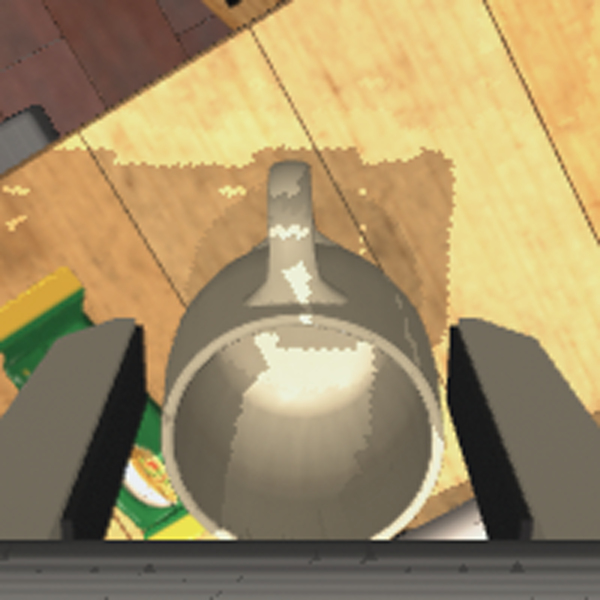

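```bash
python3 - <<'E'
from h import *
import pickle
np.set_printoptions(precision=4,suppress=True)
P=pickle.load(open("w3.pkl","rb"))
c=lambda x,y:((x+.5)/3-.5+220,(y+.5)/3-.5+130)
x=np.array([onz("wrist",c(*p),.088,P) for p in [(163,430),(442,435),(305,315),(205,340),(400,345),(180,500),(428,500)]])[:,:2];A=np.c_[2*x,np.ones(len(x))];s=np.linalg.lstsq(A,(x**2).sum(1),rcond=None)[0]
C=s[:2];print("mug",C,np.sqrt(s[2]+C@C))
for p in [(290,165),(290,190),(268,190),(312,190),(296,270)]:
    for z in (.08,.085):
        q=onz("wrist",c(*p),z,P)[:2];d=q-C;print(p,z,q,np.linalg.norm(d),np.degrees(np.arctan2(d[1],d[0])))
E
```

```text
mug [0.4692 0.0972] 0.03996824104144947
(290, 165) 0.08 [0.5034 0.1683] 0.07890950607656673 64.31378522321431
(290, 165) 0.085 [0.5041 0.1694] 0.08018520214169736 64.24342889991664
(290, 190) 0.08 [0.5001 0.1622] 0.07197877237570924 64.56222171372256
(290, 190) 0.085 [0.5008 0.1634] 0.07338981581946388 64.47580029537711
(268, 190) 0.08 [0.4949 0.165 ] 0.07249806859380832 69.24169741933964
(268, 190) 0.085 [0.4957 0.1662] 0.07388120536293125 68.97765394587901
(312, 190) 0.08 [0.5054 0.1594] 0.07194463892294883 59.84715799078684
(312, 190) 0.085 [0.506  0.1607] 0.07335592059310278 59.94211351360631
(296, 270) 0.08 [0.4907 0.1412] 0.049003511367829856 63.95135847653339
(296, 270) 0.085 [0.4916 0.1429] 0.05086565612416037 63.860553913035986
```

```bash
python3 - <<'E'
from h import *
print(delta([0.4996,.1603,.037],down(np.radians(-25.7))))
E
```

```text
(array([ 0.0062, -0.0013,  0.1321]), array([ 0. ,  0. , -2.5]))
```

```bash
python3 -m jog '[0,0,-2.5,0.006,-0.001,0.03,0.6, 0,0,-2.5,0.006,-0.001,0.07,0.5, 0,0,-2.5,0.006,-0.001,0.105,0.5, 0,0,-2.5,0.006,-0.001,0.125,0.5, 0,0,-2.5,0.006,-0.001,0.132,0.5, 0,0,-2.5,0.006,-0.001,0.132,0.5, 0,0,-2.5,0.006,-0.001,0.132,0.5, 0,0,-2.5,0.006,-0.001,0.132,0.5]';  python3 - <<'E'
from h import *
a=r.snapshot("wrist")[:,:,::-1];cv2.imwrite("pics/w4.png",cv2.resize(a[100:350,200:440],None,fx=2.4,fy=2.4))
cv2.imwrite("pics/sc5.png",cv2.resize(r.snapshot("scene")[120:320,180:440,::-1],None,fx=3,fy=3))
print(delta([0.4996,.1603,.037],down(np.radians(-25.7))))
E
```

```text
clock: 9.5
eef_pos: [0.5001, 0.1603, 0.038]
ee_rot: [2.659, 1.672, 0.003]
contact_force: [0.9, -0.3, 0.8]
width: 0.501
(array([-0.0001, -0.0003,  0.0008]), array([ 0., -0.,  0.]))
```

View pics/w4.png

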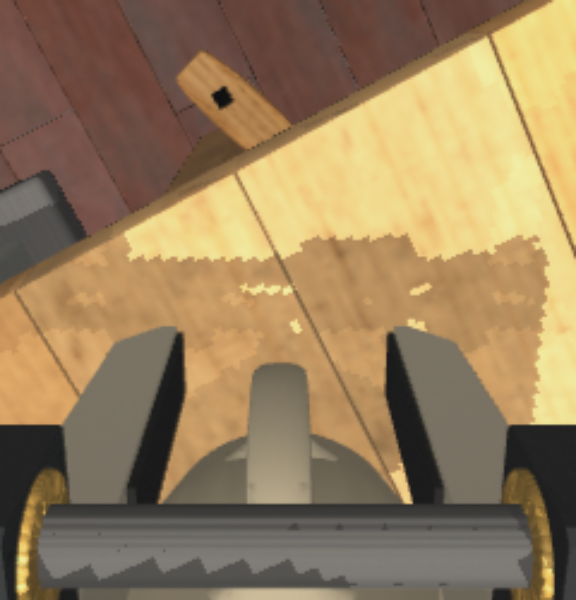

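View pics/sc5.png

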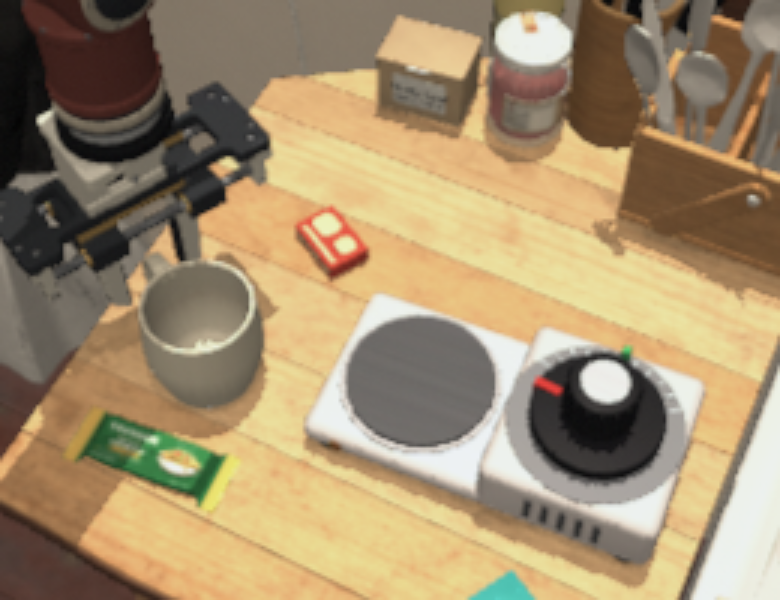

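```bash
python3 -m jog '[0,0,0,0,0,0,0.05, 0,0,0,0,0,0,0.05, 0,0,0,0,0,0,0.05, 0,0,0,0,0,0,0.05, 0,0,0,0,0,0,0.05, 0,0,0,0,0,0,0.05, 0,0,0,0,0,0,0.05, 0,0,0,0,0,-0.003,0.05]' 55; python3 -m jog '[0,0,0,0,0,-0.004,0.05, 0,0,0,0,0,-0.008,0.05, 0,0,0,0,0,-0.014,0.05, 0,0,0,0,0,-0.022,0.05, 0,0,0,0,0,-0.03,0.05, 0,0,0,0,0,-0.035,0.05, 0,0,0,0,0,-0.037,0.05, 0,0,0,0,0,-0.037,0.05]'; python3 - <<'E'
from h import *
cv2.imwrite("pics/side6.png",cv2.resize(r.snapshot("side")[100:330,180:400,::-1],None,fx=2.5,fy=2.5))
a=r.snapshot("wrist")[:,:,::-1];cv2.imwrite("pics/w6.png",cv2.resize(a[100:350,200:440],None,fx=2.4,fy=2.4))
E
```

```text
clock: 10.6
eef_pos: [0.4992, 0.16, 0.04]
ee_rot: [-2.659, -1.672, 0.001]
contact_force: [0.5, 0.1, -1.5]
width: 0.129
clock: 11.6
eef_pos: [0.4995, 0.1601, 0.0773]
ee_rot: [-2.659, -1.672, 0.0]
contact_force: [-0.1, -1.0, -2.6]
width: 0.13
```

View pics/side6.png

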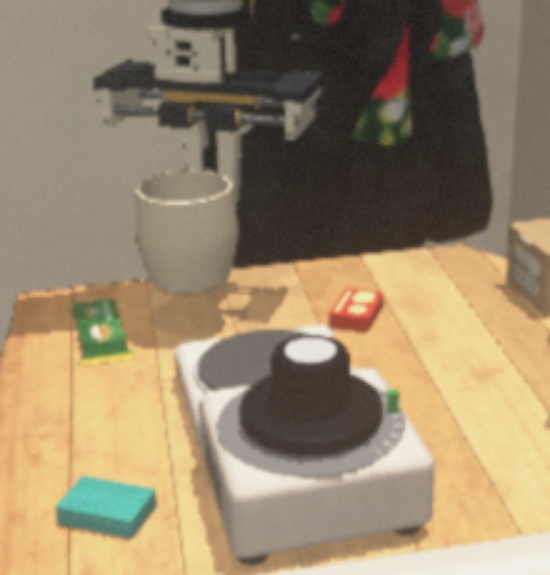

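View pics/w6.png

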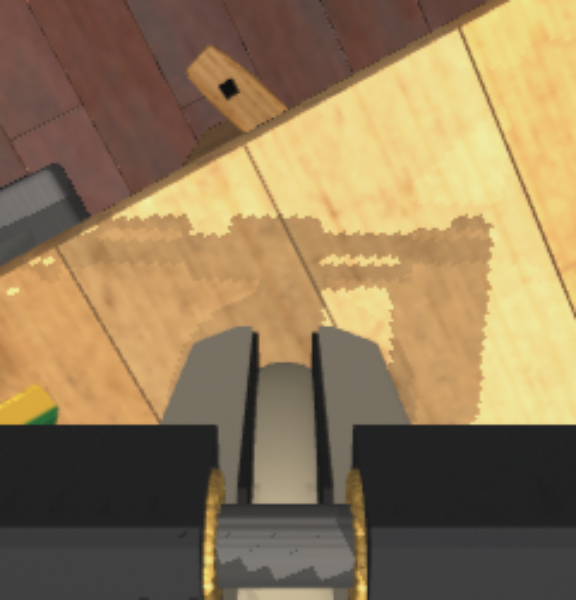

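```bash
python3 - <<'E'
from h import *
o=r.get_obs();R0=R.from_rotvec(o["ee_rot"]);print(R0.inv().apply([.0466,-.1515,.03]),o["eef_pos"])
E
```

```text
[-0.1163709   0.10761875 -0.02999712] [0.49933849 0.16002801 0.07699088]
```

```bash
python3 -m jog '[0,0,0,0,0,-0.01,0.05, 0,0,0,-0.004,0.004,-0.02,0.05, 0,0,0,-0.014,0.013,-0.03,0.05, 0,0,0,-0.03,0.028,-0.035,0.05, 0,0,0,-0.048,0.044,-0.035,0.05, 0,0,0,-0.066,0.061,-0.035,0.05, 0,0,0,-0.084,0.078,-0.035,0.05, 0,0,0,-0.1,0.092,-0.035,0.05]';python3 -m jog '[0,0,0,-0.01,0.009,0,0.05, 0,0,0,-0.0155,0.014,0,0.05, 0,0,0,-0.0165,0.0155,0.002,0.05, 0,0,0,-0.0165,0.0155,0.006,0.05, 0,0,0,-0.0165,0.0155,0.012,0.05, 0,0,0,-0.0165,0.0155,0.018,0.05, 0,0,0,-0.0165,0.0155,0.022,0.05, 0,0,0,-0.0165,0.0155,0.022,0.05]'; python3 - <<'E'
from h import *
o=r.get_obs();R0=R.from_rotvec(o["ee_rot"]);print(o["eef_pos"],R0.inv().apply(np.array([.5461,.0087,.074])-o["eef_pos"]))
cv2.imwrite("pics/side7.png",cv2.resize(r.snapshot("side")[100:330,180:400,::-1],None,fx=2.5,fy=2.5))
cv2.imwrite("pics/sc7.png",cv2.resize(r.snapshot("scene")[170:320,240:440,::-1],None,fx=4,fy=4,interpolation=2))
E
```

```text
clock: 12.7
eef_pos: [0.5397, 0.0275, 0.113]
ee_rot: [2.66, 1.669, 0.001]
contact_force: [-0.0, -0.3, -2.7]
width: 0.132
clock: 13.7
eef_pos: [0.5457, 0.0086, 0.0898]
ee_rot: [-2.659, -1.672, 0.001]
contact_force: [0.1, 0.9, -1.2]
width: 0.131
[0.54566632 0.00858772 0.08975225] [0.00029717 0.00035596 0.01575179]
```

View pics/side7.png

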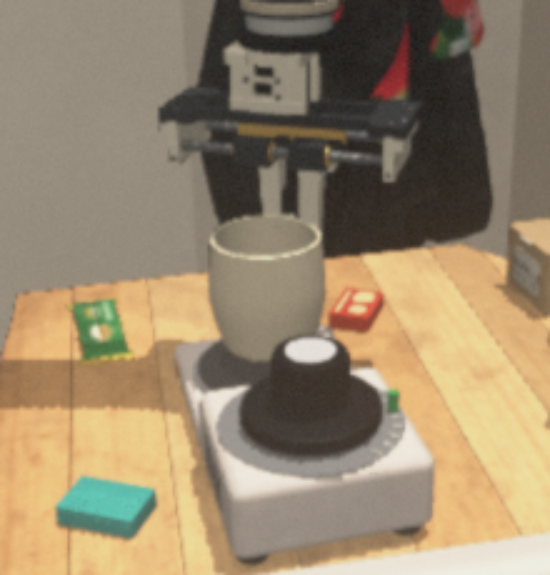

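View pics/sc7.png

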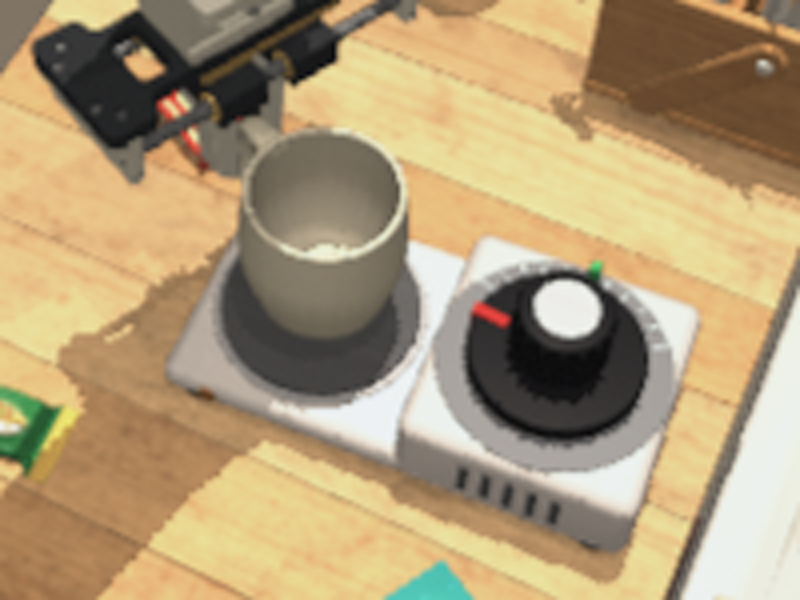

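```bash
python3 - <<'E'
from h import *
c=lambda x,y:((x+.5)/4-.5+240,(y+.5)/4-.5+170)
x=np.array([onz("scene",c(*p),.1395) for p in [(243,200),(409,200),(325,128),(325,262)]])[:,:2];A=np.c_[2*x,np.ones(len(x))];s=np.linalg.lstsq(A,(x**2).sum(1),rcond=None)[0]
print(s[:2],np.sqrt(s[2]+s[:2]@s[:2]))
E
python3 -m jog '[0,0,0,0,0,0.003,0.05, 0,0,0,0,0,0.006,0.05, 0,0,0,0,0,0.009,0.05, 0,0,0,0,0,0.011,0.05, 0,0,0,0,0,0.0125,0.05, 0,0,0,0,0,0.0135,0.05, 0,0,0,0,0,0.0135,0.05, 0,0,0,0,0,0.0135,0.05]'
```

```text
[ 0.51252133 -0.05585654] 0.040195137137793754
clock: 14.8
eef_pos: [0.5461, 0.0085, 0.0768]
ee_rot: [2.659, 1.672, 0.0]
contact_force: [0.2, 0.6, -1.7]
width: 0.13
```

```bash
python3 -m jog '[0,0,0,0,0,0.0003,0.05, 0,0,0,0,0,0.0006,0.05, 0,0,0,0,0,0.0009,0.05, 0,0,0,0,0,0.0012,0.05, 0,0,0,0,0,0.0015,0.05, 0,0,0,0,0,0.0018,0.05, 0,0,0,0,0,0.0018,0.05, 0,0,0,0,0,0.0018,0.05]'; python3 -c "
from cell import r
print(r.get_obs()['contact_force'],r.get_obs()['torque'])"
```

```text
clock: 15.8
eef_pos: [0.546, 0.0085, 0.0749]
ee_rot: [2.659, 1.673, -0.0]
contact_force: [-0.2, -1.3, -1.0]
width: 0.127
[-0.1557799  -1.30305437 -0.97702049] [ 0.04971079  0.03828392 -0.01794114]
```

```bash
python3 -m jog '[0,0,0,0,0,0.0003,0.05, 0,0,0,0,0,0.0005,0.05, 0,0,0,0,0,0.0008,0.05, 0,0,0,0,0,0.001,0.05, 0,0,0,0,0,0.0012,0.05, 0,0,0,0,0,0.0014,0.05, 0,0,0,0,0,0.0014,0.05, 0,0,0,0,0,0.0014,0.05]'; python3 - <<'E'
from h import *
print(r.get_obs()['contact_force'],r.get_obs()['torque'])
cv2.imwrite("pics/side8.png",cv2.resize(r.snapshot("side")[180:310,220:360,::-1],None,fx=4,fy=4,interpolation=2))
E
```

```text
clock: 16.8
eef_pos: [0.546, 0.0085, 0.0735]
ee_rot: [-2.659, -1.672, 0.0]
contact_force: [-0.7, 1.2, -1.5]
width: 0.132
[-0.66128164  1.23271356 -1.48826149] [ 0.04261799  0.06060324 -0.01341122]
```

View pics/side8.png

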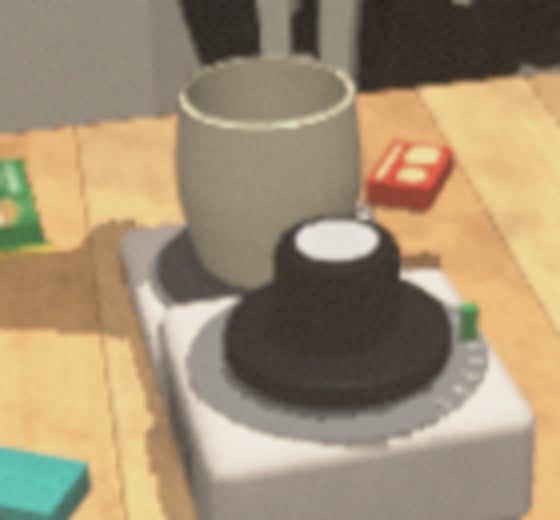

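```bash
python3 -m jog '[0,0,0,0,0,0.0002,0.05, 0,0,0,0,0,0.0004,0.05, 0,0,0,0,0,0.0006,0.05, 0,0,0,0,0,0.0008,0.05, 0,0,0,0,0,0.001,0.05, 0,0,0,0,0,0.001,0.05, 0,0,0,0,0,0.001,0.05, 0,0,0,0,0,0.001,0.05]'; python3 - <<'E'
from h import *
print(r.get_obs()['contact_force'],r.get_obs()['torque'],r.get_obs()["eef_pos"])
E
```

```text
clock: 17.85
eef_pos: [0.5463, 0.0086, 0.073]
ee_rot: [2.659, 1.673, 0.001]
contact_force: [0.3, -0.1, 6.7]
width: 0.128
[ 0.25109534 -0.11790867  6.65236535] [ 0.04913385  0.33067492 -0.0479913 ] [0.54633236 0.00864771 0.07296972]
```

Contact shows as +6.7 N. I'll ease off slightly, open and rise.

```bash
python3 -m jog '[0,0,0,0,0,-0.0003,0.05, 0,0,0,0,0,-0.0004,0.05, 0,0,0,0,0,-0.0004,0.12, 0,0,0,0,0,-0.0004,0.2, 0,0,0,0,0,-0.0004,0.3, 0,0,0,0,0,-0.0004,0.4, 0,0,0,0,0,-0.0004,0.4, 0,0,0,0,0,-0.0004,0.4]' 10; python3 -m jog '[0,0,0,0,0,-0.02,0.4, 0,0,0,0,0,-0.05,0.4, 0,0,0,0,0,-0.08,0.4, 0,0,0,0,0,-0.11,0.4, 0,0,0,0,0,-0.13,0.4, 0,0,0,0,0,-0.14,0.4, 0,0,0,0,0,-0.14,0.5, 0,0,0,0,0,-0.14,0.6]'; python3 - <<'E'
from h import *
print(r.get_obs()['contact_force'],r.get_obs()["eef_pos"],r.get_obs()["joint_positions"])
for h in (-30,-60,-120+180,0,40,86): print(h,delta([0.524,-.181,.2],down(np.radians(h))))
cv2.imwrite("pics/side9.png",cv2.resize(r.snapshot("side")[180:310,220:360,::-1],None,fx=4,fy=4,interpolation=2))
cv2.imwrite("pics/sc9.png",cv2.resize(r.snapshot("scene")[190:320,260:440,::-1],None,fx=4,fy=4,interpolation=2))
E
```

```text
clock: 18.85
eef_pos: [0.5459, 0.0085, 0.0729]
ee_rot: [-2.659, -1.672, 0.0]
contact_force: [-0.4, 0.2, -0.4]
width: 0.4
clock: 19.85
eef_pos: [0.5453, 0.0087, 0.2119]
ee_rot: [-2.658, -1.672, 0.003]
contact_force: [-0.3, 0.3, 0.5]
width: 0.557
[-0.34333868  0.29101762  0.54845602] [0.5453078  0.00866904 0.2119103 ] [-0.38911702  0.49823742  0.50879376  1.7480886  -0.28556843  0.97151283
 -0.21689643]
-30 (array([-0.1802,  0.063 ,  0.012 ]), array([-0.1,  0.1,  4.3]))
-60 (array([-0.1802,  0.063 ,  0.012 ]), array([-0.1,  0.1, 34.3]))
60 (array([-0.1802,  0.063 ,  0.012 ]), array([ -0.1,  -0. , -85.7]))
0 (array([-0.1802,  0.063 ,  0.012 ]), array([ -0.1,   0. , -25.7]))
40 (array([-0.1802,  0.063 ,  0.012 ]), array([ -0.1,  -0. , -65.7]))
86 (array([-0.1802,  0.063 ,  0.012 ]), array([-1.000e-01, -1.000e-01, -1.117e+02]))
```

View pics/side9.png

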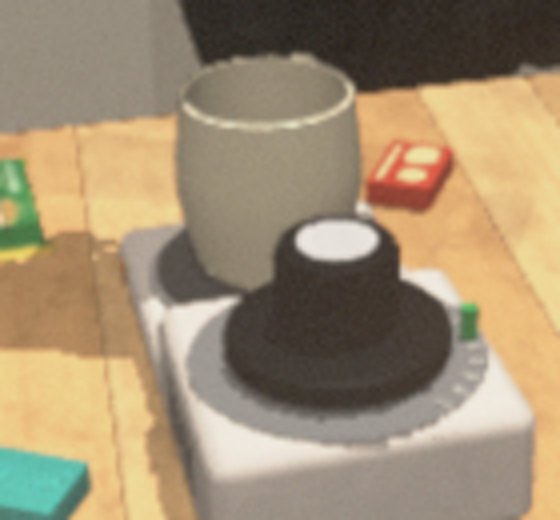

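View pics/sc9.png

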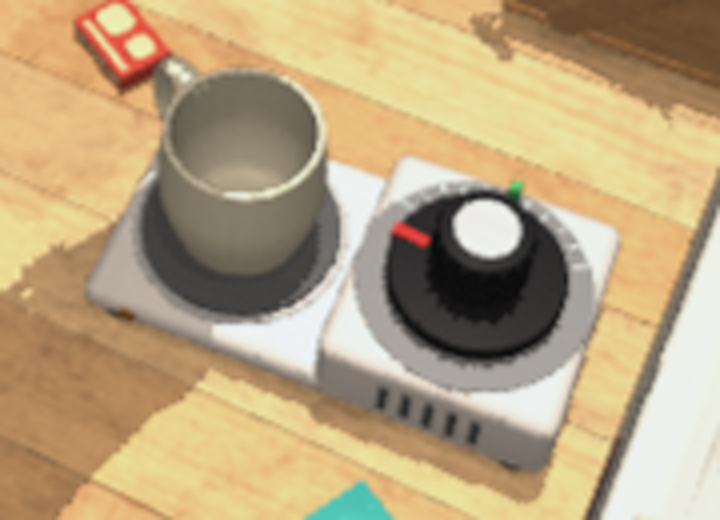

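```bash
python3 -m jog '[0,0,-8,-0.03,0.01,0,0.8, 0,0,-17,-0.06,0.021,0,0.8, 0,0,-26,-0.09,0.032,0,0.8, 0,0,-35,-0.12,0.043,0,0.8, 0,0,-44,-0.15,0.053,0,0.8, 0,0,-50.7,-0.18,0.063,0,0.8, 0,0,-50.7,-0.18,0.063,0.005,0.8, 0,0,-50.7,-0.18,0.063,0.01,0.8]'; python3 -m jog '[0,0,0,0,0,0,0.8, 0,0,0,0,0,0,0.8, 0,0,0,0,0,0,0.8, 0,0,0,0,0,0,0.8, 0,0,0,0,0,0,0.8, 0,0,0,0,0,0,0.8, 0,0,0,0,0,0,0.8, 0,0,0,0,0,0,0.8]';python3 - <<'E'
from h import *
import pickle
pickle.dump(r.camera_params("wrist"),open("w10.pkl","wb"))
a=r.snapshot("wrist")[:,:,::-1]
cv2.imwrite("pics/w10.png",cv2.resize(a[100:310,210:430],None,fx=3.5,fy=2.8 if 0 else 2.85))
print(r.get_obs()["joint_positions"],delta([0.5245,-.181,.081],down(np.radians(25))))
E
```

```text
clock: 20.95
eef_pos: [0.5247, -0.1798, 0.202]
ee_rot: [-1.687, -2.648, -0.001]
contact_force: [1.3, -0.5, -0.4]
width: 0.796
clock: 21.95
eef_pos: [0.5248, -0.181, 0.2029]
ee_rot: [-1.687, -2.65, 0.0]
contact_force: [1.0, 0.1, -0.1]
width: 0.797
[ 0.11465815  0.49333888  0.27081426  1.73063174 -0.15756334  0.93893729
  0.88483241] (array([ 0.0002, -0.0002,  0.1219]), array([-0.,  0.,  0.]))
```

View pics/w10.png

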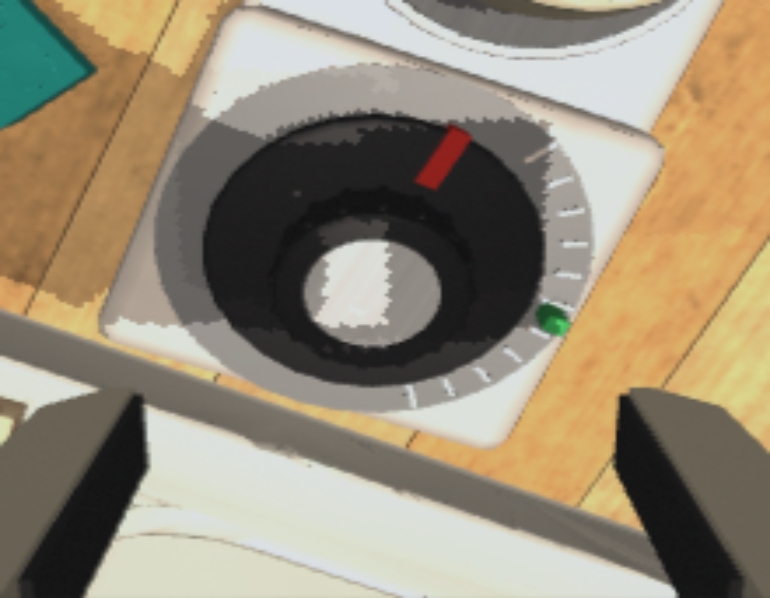

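```bash
python3 - <<'E'
from h import *
import pickle
P=pickle.load(open("w10.pkl","rb"))
c=lambda x,y:((x+.5)/3.5-.5+210,(y+.5)/2.85-.5+100)
W=lambda p,z:onz("wrist",c(*p),z,P)[:2]
def circ(pts,z):
    x=np.array([W(p,z) for p in pts]);A=np.c_[2*x,np.ones(len(x))];s=np.linalg.lstsq(A,(x**2).sum(1),rcond=None)[0];return s[:2],np.sqrt(s[2]+s[:2]@s[:2])
print("cap",W((372,293),.112),circ([(304,293),(442,293),(372,239),(372,347)],.112))
C,rad=circ([(204,240),(545,240),(372,114),(372,386)],.074);print("skirt",C,rad)
print("scale",circ([(156,240),(593,240),(372,63),(372,411)],.061))
Cw=(C+W((372,293),.112))/2;print(Cw)
for C in (C,Cw):
  for n,p,z in (("ptr",(460,130),.075),("ptr in",(428,185),.075),("tab top",(553,316),.077),("tab mid",(553,322),.072)):
    d=W(p,z)-C;print(n,np.linalg.norm(d),np.degrees(np.arctan2(d[1],d[0])))
E
```

```text
cap [ 0.52292472 -0.18226087] (array([ 0.52325421, -0.18241875]), np.float64(0.016218502055295365))
skirt [ 0.52286639 -0.18138222] 0.04561827611692351
scale (array([ 0.52285632, -0.1816071 ]), np.float64(0.060579774350254176))
[ 0.52289556 -0.18182155]
ptr 0.04648551077421579 87.01378377534151
ptr in 0.0274077505353231 84.56229023484008
tab top 0.051704895599856075 2.7202173946917316
tab mid 0.05405710385114596 -0.6738357181234691
ptr 0.04692274835315085 87.07729561939121
ptr in 0.027842424028370366 84.70771270168456
tab top 0.05169848649714928 3.2080982752542115
tab mid 0.054024556425248865 -0.20830044371997905
```

```bash
python3 -m jog '[0,0,0,0,-0.0015,0.03,0.8, 0,0,0,0,-0.0015,0.06,0.8, 0,0,0,0,-0.0015,0.09,0.8, 0,0,0,0,-0.0015,0.11,0.8, 0,0,0,0,-0.0015,0.119,0.8, 0,0,0,0,-0.0015,0.1215,0.8, 0,0,0,0,-0.0015,0.1215,0.8, 0,0,0,0,-0.0015,0.1215,0.7]' 12; python3 -m jog '[0,0,0,0,0,0,0.6, 0,0,0,0,0,0,0.5, 0,0,0,0,0,0,0.4, 0,0,0,0,0,0,0.4, 0,0,0,0,0,0,0.4, 0,0,0,0,0,0,0.4, 0,0,0,0,0,0,0.4, 0,0,0,0,0,0,0.4]';python3 - <<'E'
from h import *
o=r.get_obs();print(o["contact_force"],o["torque"])
cv2.imwrite("pics/side11.png",cv2.resize(r.snapshot("side")[140:320,220:380,::-1],None,fx=3.3,fy=3.3,interpolation=2))
E
```

```text
clock: 23.0
eef_pos: [0.524, -0.1819, 0.0822]
ee_rot: [1.686, 2.649, 0.001]
contact_force: [0.5, -0.7, 0.2]
width: 0.738
clock: 24.0
eef_pos: [0.5231, -0.1819, 0.0816]
ee_rot: [-1.687, -2.649, 0.001]
contact_force: [-3.0, -0.3, 5.3]
width: 0.517
[-2.98042921 -0.33161263  5.34808109] [-0.14772563  0.6547873   0.06225787]
```

View pics/side11.png

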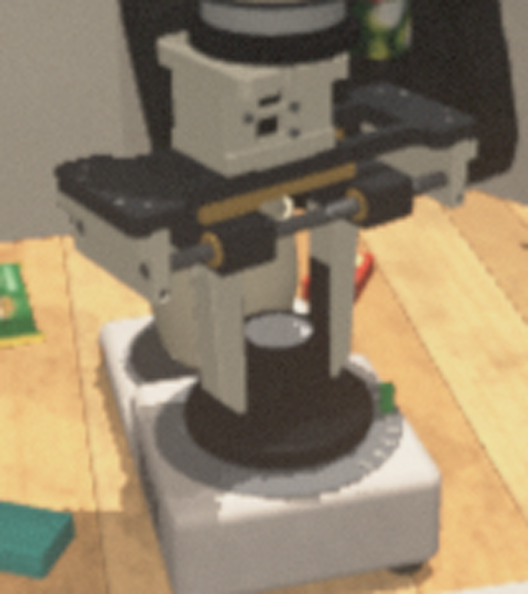

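```bash
python3 -m jog '[0,0,0,0,0,0,0.4, 0,0,4,0,0,0,0.4, 0,0,10,0,0,0,0.4, 0,0,17,0,0,0,0.4, 0,0,24,0,0,0,0.4, 0,0,31,0,0,0,0.4, 0,0,38,0,0,0,0.4, 0,0,42,0,0,0,0.4]' 30;python3 -m jog '[0,0,7,0,0,0,0.4, 0,0,14,0,0,0,0.4, 0,0,21,0,0,0,0.4, 0,0,28,0,0,0,0.4, 0,0,34,0,0,0,0.4, 0,0,38,0,0,0,0.4, 0,0,38,0,0,0,0.4, 0,0,38,0,0,0,0.4]'; python3 - <<'E'
from h import *
o=r.get_obs();print(o["contact_force"],o["torque"]);M=R.from_rotvec(o["ee_rot"]).as_matrix();print(np.degrees(np.arctan2(M[1,1],M[0,1])))
import pickle
pickle.dump(r.camera_params("wrist"),open("w12.pkl","wb"))
cv2.imwrite("pics/w12.png",r.snapshot("wrist")[:,:,::-1])
cv2.imwrite("pics/sc12.png",cv2.resize(r.snapshot("scene")[205:315,320:430,::-1],None,fx=5,fy=5,interpolation=2))
E
```

```text
clock: 25.05
eef_pos: [0.5233, -0.1819, 0.0816]
ee_rot: [2.527, 1.866, -0.001]
contact_force: [-2.7, -1.0, 4.9]
width: 0.515
clock: 26.05
eef_pos: [0.5235, -0.1821, 0.0816]
ee_rot: [2.995, 0.945, 0.0]
contact_force: [-2.5, -0.5, 4.4]
width: 0.513
[-2.46105332 -0.45670228  4.37234378] [-0.11693711  0.64914093 -0.01508746]
-54.99571474018653
```

View pics/w12.png

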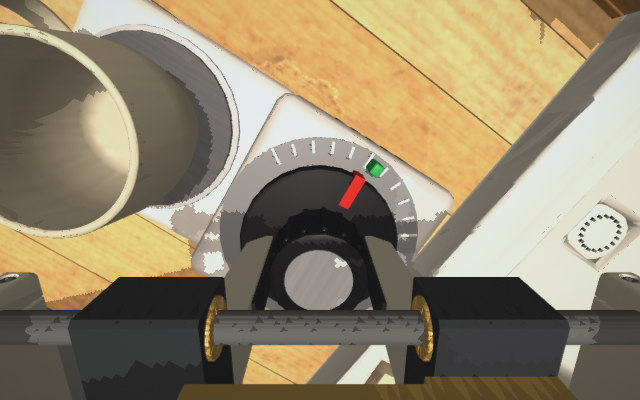

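View pics/sc12.png

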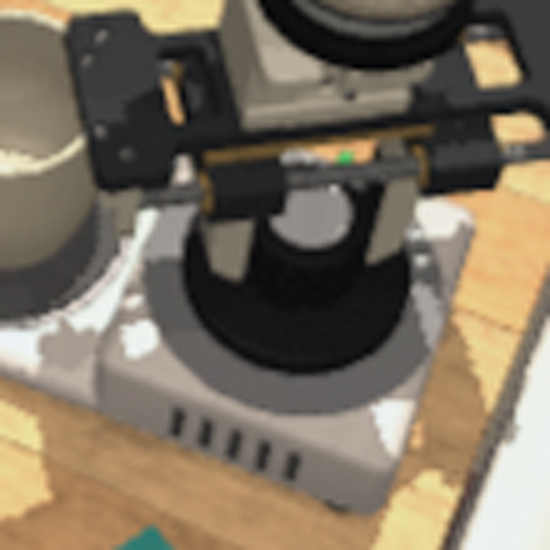

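The wrist view shows both the pointer (tip at (359,173)) and the green tab (376,168), so I can measure the remaining turn from it.

```bash
python3 - <<'E'
import cv2
a=cv2.imread("pics/w12.png")
cv2.imwrite("pics/w12c.png",cv2.resize(a[140:220,310:410],None,fx=7,fy=7,interpolation=cv2.INTER_CUBIC))
E
```

```text
(no output)
```

View pics/w12c.png

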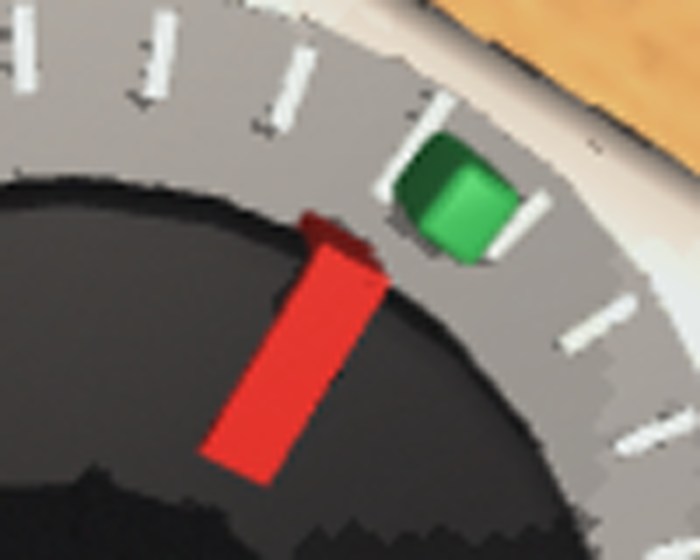

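```bash
python3 - <<'E'
from h import *
import pickle
P=pickle.load(open("w12.pkl","rb"))
c=lambda x,y:((x+.5)/7-.5+310,(y+.5)/7-.5+140)
W=lambda p,z:onz("wrist",c(*p),z,P)[:2]
for C in (np.array([.5235,-.1821]),np.array([.5230,-.1816])):
  for n,p,z in (("ptr",(355,262),.075),("ptr in",(235,468),.075),("tin",(446,239),.076),("tout",(493,185),.076),("tc",(470,212),.076),("tc",(470,212),.074),("tc",(470,212),.078)):
    d=W(p,z)-C;print(n,z,np.linalg.norm(d).round(4),np.degrees(np.arctan2(d[1],d[0])))
a=W((355,262),.075)-W((235,468),.075);print("ptr dir",np.degrees(np.arctan2(a[1],a[0])))
a=W((493,185),.076)-W((446,239),.076);print("tab dir",np.degrees(np.arctan2(a[1],a[0])))
E
```

```text
ptr 0.075 0.0463 5.743338794327644
ptr in 0.075 0.0274 4.860772357645666
tin 0.076 0.0516 0.3058579134076051
tout 0.076 0.057 -0.07684589471377469
tc 0.076 0.0543 0.07154771143117199
tc 0.074 0.0542 -0.4935919188061124
tc 0.078 0.0545 0.6338365065536076
ptr 0.075 0.0468 5.072384224288721
ptr in 0.075 0.0279 3.7496633293964483
tin 0.076 0.0521 -0.24685086450452526
tout 0.076 0.0575 -0.5747460922644607
tc 0.076 0.0548 -0.45173248182422326
tc 0.074 0.0547 -1.0129282311845382
tc 0.078 0.055 0.10675772048248064
ptr dir 7.023739929771447
tab dir -3.7631891204435846
```

```bash
python3 -m jog '[0,0,2,0,0,0,0.4, 0,0,4,0,0,0,0.4, 0,0,5.6,0,0,0,0.4, 0,0,5.6,0,0,0,0.4, 0,0,5.6,0,0,0,0.4, 0,0,5.6,0,0,0,0.4, 0,0,5.6,0,0,0,0.4, 0,0,5.6,0,0,0,0.4]'; python3 - <<'E'
from h import *
import pickle
pickle.dump(r.camera_params("wrist"),open("w13.pkl","wb"))
a=r.snapshot("wrist")[:,:,::-1].copy()
cv2.imwrite("pics/w13c.png",cv2.resize(a[130:220,300:400],None,fx=7,fy=6.6 if 0 else 6.5,interpolation=cv2.INTER_CUBIC)[:600])
E
```

```text
clock: 27.15
eef_pos: [0.5236, -0.1821, 0.0816]
ee_rot: [3.038, 0.795, 0.0]
contact_force: [-2.6, -1.3, 4.7]
width: 0.511
```

View pics/w13c.png

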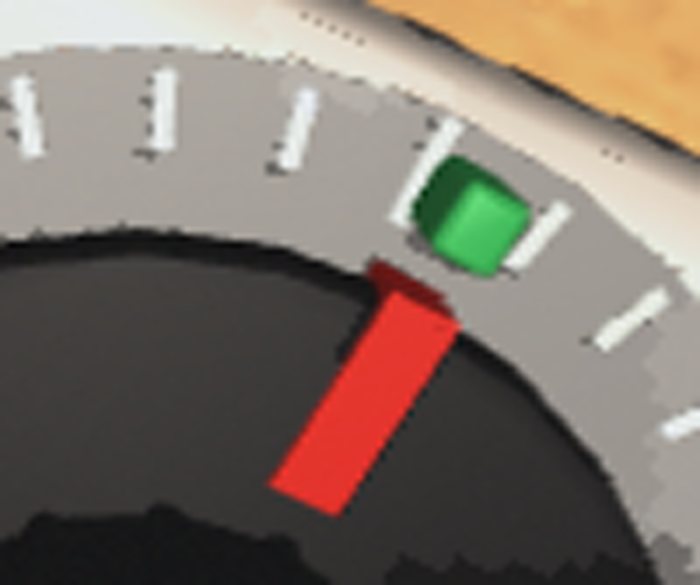

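```bash
python3 - <<'E'
from h import *
import pickle
P=pickle.load(open("w13.pkl","rb"))
c=lambda x,y:((x+.5)/7-.5+300,(y+.5)/6.5-.5+130)
W=lambda p,z:onz("wrist",c(*p),z,P)[:2]
for C in (np.array([.5235,-.1821]),np.array([.5230,-.1816])):
  for n,p,z in (("ptr",(425,308),.075),("ptr in",(305,500),.075),("tc",(480,228),.076)):
    d=W(p,z)-C;print(n,z,np.linalg.norm(d).round(4),np.degrees(np.arctan2(d[1],d[0])))
E
python3 -m jog '[0,0,0,0,0,0,0.5, 0,0,0,0,0,0,0.6, 0,0,0,0,0,0,0.7, 0,0,0,0,0,0,0.75, 0,0,0,0,0,-0.01,0.75, 0,0,0,0,0,-0.04,0.75, 0,0,0,0,0,-0.08,0.75, 0,0,0,0,0,-0.11,0.75]' 5; python3 - <<'E'
from h import *
import pickle
pickle.dump(r.camera_params("wrist"),open("w14.pkl","wb"))
a=r.snapshot("wrist")[:,:,::-1];cv2.imwrite("pics/w14.png",a)
cv2.imwrite("pics/side14.png",cv2.resize(r.snapshot("side")[180:330,220:380,::-1],None,fx=4,fy=4,interpolation=2))
E
```

```text
ptr 0.075 0.0463 0.048818246291571506
ptr in 0.075 0.0274 -0.9190037210663438
tc 0.076 0.0542 0.1347708160799828
ptr 0.075 0.0469 -0.5631728200392128
ptr in 0.075 0.0279 -1.928649617636672
tc 0.076 0.0547 -0.3898965361851101
clock: 28.2
eef_pos: [0.5238, -0.1821, 0.1937]
ee_rot: [3.037, 0.797, 0.002]
contact_force: [0.7, -0.5, -1.1]
width: 0.747
```

View pics/w14.png

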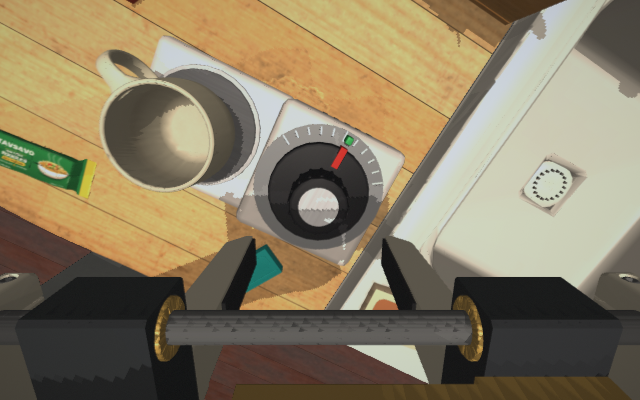

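View pics/side14.png

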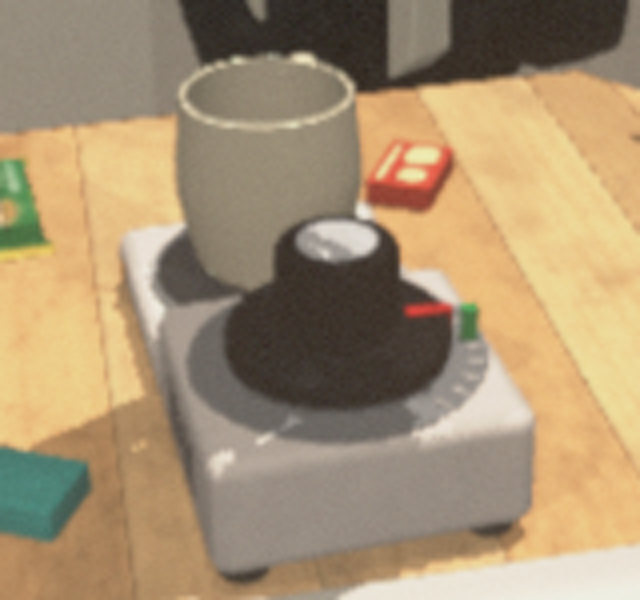

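```bash
python3 -m jog '[0,0,0,0,0,-0.02,0.75, 0,0,0,0,0,-0.04,0.75, 0,0,0,0,0,-0.05,0.75, 0,0,0,0,0,-0.05,0.75, 0,0,0,0,0,-0.05,0.75, 0,0,0,0,0,-0.05,0.75, 0,0,0,0,0,-0.05,0.75, 0,0,0,0,0,-0.05,0.75]'; python3 - <<'E'
from h import *
import pickle
pickle.dump(r.camera_params("wrist"),open("w15.pkl","wb"))
a=r.snapshot("wrist")[:,:,::-1]
cv2.imwrite("pics/w15.png",a)
b=r.snapshot("scene")[:,:,::-1]
cv2.imwrite("pics/sc15.png",b)
a=cv2.imread("pics/w14.png")
cv2.imwrite("pics/w14c.png",cv2.resize(a[120:240,260:400],None,fx=5,fy=5,interpolation=2))
E
```

```text
clock: 29.3
eef_pos: [0.5234, -0.1817, 0.2412]
ee_rot: [-3.039, -0.798, 0.001]
contact_force: [0.2, 0.2, 0.0]
width: 0.746
```

View pics/w14c.png

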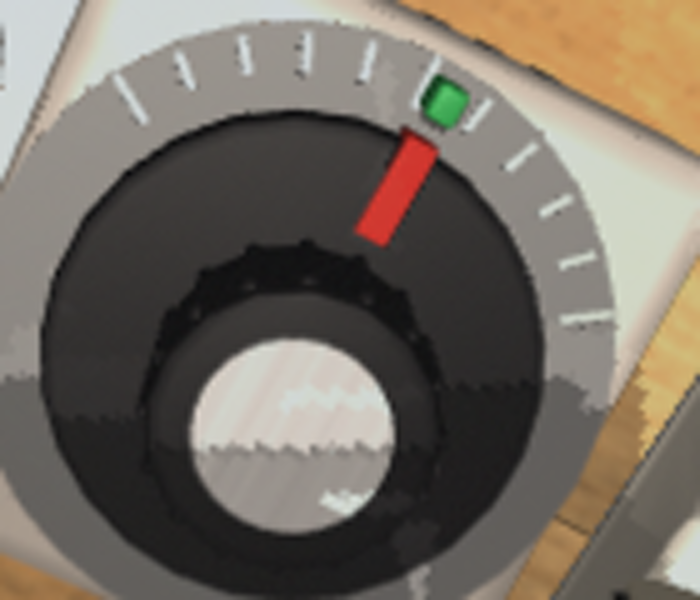

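View pics/sc15.png

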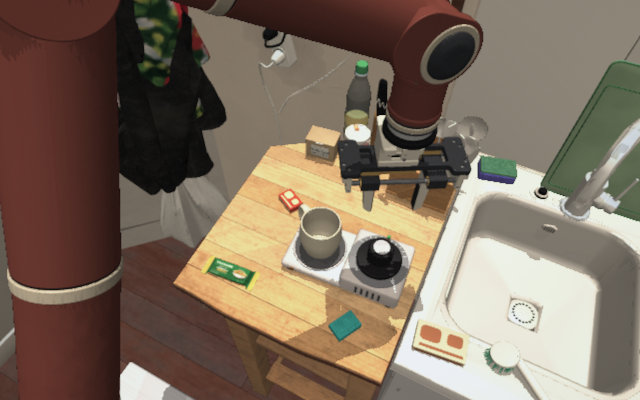

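The pointer line runs straight into the green tab. The mug is upright on the plate, and the box and bystanders are in place. I'll hand in.

```bash
python3 -c "
from cell import r
print(r.close_job())"
```

```text
the job is handed in; nothing more can be done
None
```

The job is done and handed in at about 29 s of the 69 s allowed.

- **Match box:** I lifted it off the hot plate and laid it on the worktop left of and behind the warmer, at about (0.61, 0.07).
- **Mug:** I carried it by its handle and lowered it slowly until the plate took its weight (about 7 N upward at contact). The scene camera, checked just before the last 16 mm of lowering, put its axis about 1 mm from the plate's centre. Later views show it upright.
- **Wheel:** I turned it about 86° clockwise. With the gripper still holding the wheel, the pointer tip measured within about 0.2° of the green tab. After release, the enlarged view showed the pointer line running into the tab.
- **Last picture:** the gripper was clear of everything. The biscuit packet, tea tin and jam jar (partly hidden by the gripper) and the turquoise look-alike all looked unmoved; I judged that by eye.

**Disagreements:**
- The box measured about 36 × 53 mm, against the stated 48 × 61 mm.
- The scene and wrist cameras differed by about 2–4 mm, mostly in x. I used wrist-camera values to place the mug and the wrist camera again to set the wheel.

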